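# Put the bench tools back into their foam cut-outs

### The job

Put the four loose tools on the bench (stubby hammer, ratchet, stubby screwdriver and tape measure) away in the foam-lined tool tray: lay each one into the cut-out of its own shape, pointing the way the cut-out points and straight in it, so that it lies flat, fully down on the cut-out's floor. Leave the roll of tape and the jar of screws where they are.

Things in the scene. Friction and masses are not known exactly. Their poses are not given: they have to be found in the camera images.
- hammer_mid (a point): Stubby claw hammer on its side, 150 mm long, 0.3 kg: black grip 29 mm wide, 24 high; steel head 78 mm across, 28 along the handle. Point: on the grip near the balance, half-way up (12 mm above its underside); pinch here across the handle (grip: 12 mm ahead, 85 mm behind). x: along the handle to the head, ending 65 mm ahead; y: to the round striking face (claw at -y); z up.
- ratchet_mid (a point): Stubby ratchet wrench lying flat, 120 mm long, 0.2 kg: black grip 25 mm wide, 22 high; round steel head, 36 mm diameter, 22 high, a square stub 11 mm tall on top. Point: on the grip, half-way up (11 mm above its underside); pinch here across the handle (grip: 11 mm ahead, 54 mm behind). x: along the handle to the head, its centre 48 mm ahead; y across; z up.
- driver_mid (a point): Stubby screwdriver lying down, 100 mm long, 0.11 kg: black eight-sided handle 54 mm long, 32 mm wide and high; thin steel blade 46 mm long. Point: middle of the handle, half-way up (16 mm above its underside); pinch here across the handle. x: along it to the blade's tip, 74 mm ahead; y across; z up.
- tapem_mid (a point): Pocket tape measure on its side, 0.16 kg: grey case 52 (x) by 50 (y) by 28 mm high, square corners at -y, rounded ones at +y; a black mouth juts 10 mm out in +x at the -y corner. Point: centre of the case, half-way up (14 mm above its underside); z up. Pinch here along x, across the 52 mm.
- hammer_foam_top (a point): Fixed foam block 184 (x) by 106 (y) by 30 mm, dark with a blue floor to the 10 mm deep hammer-shaped cut-out (8 mm play all round), in a red tray; rim below foam. Point: centre of its top face, z up. Seated, the tool's axes are parallel to these and its point lies at x = +13, y = 0, z = +2 mm; there a finger relief, 36 mm wide, 8 mm deep, crosses along y, +-47 mm.
- ratchet_foam_top (a point): Fixed foam block 184 (x) by 106 (y) by 30 mm, dark with a blue floor to the 10 mm deep ratchet-shaped cut-out (8 mm play all round), in a red tray; rim below foam. Point: centre of its top face, z up. Seated, the tool's axes are parallel to these and its point lies at x = -18, y = 0, z = +1 mm; there a finger relief, 36 mm wide, 8 mm deep, crosses along y, +-47 mm.
- driver_foam_top (a point): Fixed foam block 184 (x) by 106 (y) by 30 mm, dark with a blue floor to the 10 mm deep screwdriver-shaped cut-out (8 mm play all round), in a red tray; rim below foam. Point: centre of its top face, z up. Seated, the tool's axes are parallel to these and its point lies at x = -24, y = 0, z = +6 mm; there a finger relief, 36 mm wide, 8 mm deep, crosses along y, +-47 mm.
- tapem_foam_top (a point): Fixed foam block 184 (x) by 106 (y) by 30 mm, dark with a blue floor to the 10 mm deep tape-measure-shaped cut-out (8 mm play all round), in a red tray; rim below foam. Point: centre of its top face, z up. Seated, the tool's axes are parallel to these and its point lies at x = +22, y = 0, z = +4 mm; there a finger relief, 36 mm wide, 8 mm deep, runs along x, +-56 mm.
- roll: A roll of black tape lying flat on the bench, 68 mm across, 19 mm high; a bystander. Origin: centre of its underside.
- jar: An amber glass jar of screws with a steel lid, 64 mm across, 75 mm high; a bystander beyond the tray. Origin: centre of its underside.
Not all that is in view belongs to the job. What is shaped like the part that bears hammer_mid but purple or turquoise is not meant.

How it is judged:
By the outcome, as a careful person would: the job done as asked, in the order asked, and still so for the second after the job is handed in, with the robot touching nothing.
It also fails if it takes over 115 s, if anything falls off the work surface, if the arm or the gripper's body presses on something with over 40 N, if the wrist force passes 120 N, or if a joint passes its speed limit or range.

### The arm

A 6-joint arm with a two-finger parallel gripper is mounted at the origin on the work surface. World frame = base frame: x ahead of the robot, y to its left, z up, the work surface at z = 0. Lengths are in m, angles in rad, forces in N, time in s.
With the tool pointing down it reaches from about 0.25 to 0.775 m from the base axis. Payload 4 kg.
Tool frame: the origin (TCP) lies at the very end of the fingers, on their centre line; the grasp point (between the pads) lies 19 mm behind it (robot.hold_point_z is the distance from the TCP to the grasp point, in m); z points along the fingers, y is the line along which they close (so a half turn about z gives the same grasp; the last joint's range is limited). The gripper opens to 94 mm and grips with 3 to 60 N. Pads are 16 mm wide; open, the fingers measure 119 mm over their backs; the gripper's body (75 mm by 177 mm) begins 78 mm behind the grasp point.
Start: joints at [-1.406, 0.087, 1.371, -0, 1.684, -0.103], TCP at [0.146, -0.53, 0.206] pointing down, gripper open.
Joint ranges: [-3.1, 3.1], [-0.76, 2.03], [0.27, 2.55], [-1.08, 4.22], [0.17, 2.65], [-2.57, 2.57]. Speed limits (rad/s): [2.79, 2.79, 3.14, 3.14, 3.14, 3.14].

### API

Orientations are given as [roll, pitch, yaw] about the fixed x, y, z axes, in that order (R = Rz(yaw) Ry(pitch) Rx(roll)).
In Python, from bench import robot gives the robot as it stands.
- The arm moves only by the tool carry_out, never from a script. Its argument "steps" is a list of rows, each a list of 3 entries, a list of its own where there are three numbers: the shift along the tool's x, y, z in m, then the turn about the tool's z in units of 10 degrees (1.0 is 10 degrees), then the closure, from -1 (fully open) to 1 (shut). In form: [[[tx, ty, tz], roll, jaw], ...]. A call has 1 to 10 rows; each row is the pose to reach, as a shift and turn from the pose commanded when the call began, along the tool's axes at that moment; what a row does not reach only later rows make up. A row lasts 1/8 s, in which the tool goes at most 62.5 mm and 10.7 degrees, less where a joint would pass 70% of its speed; a pose out of reach is approached as far as the arm can. A call with a gripper value outside its range is refused whole. The fingers move at their own pace and stop on an object; the grip force is fixed at half the most. Time passes only in rows, so rows that repeat a pose let the fingers close. It gives the time, the measured TCP pose, the force, the opening and the grip force at its end, in the units of the state.
- robot.get_obs(): the state, without advancing time (a new reading comes with each control period).
- robot.snapshot(name): name is "scene" or "side" or "wrist"; returns a dict with "image" (480x640x3 uint8, red, green, blue), "z_map" (480x640 float32, m along the optical axis (not along the pixel's ray), 0 where there is no reading), "mtx" (3x3 intrinsics, pixels), "R" (3x3) and "t" (3): a world point X has camera coordinates R X + t. Camera axes: x right, y down, z forward; pixel columns grow to the right and rows downward; lengths in m; the calibration is good to about 2 mm. A picture is of the moment at which its call begins.
- robot.close_job(): hands the job in; it is judged then, once.
The state is a dict: "time": time; "joint_positions": joint angles; "qvel": joint speeds; "joint_torque": joint torques, N m; "tool_pos": TCP position; "ee_rot": TCP orientation; "wrist_force": force on the tool from outside, world axes, zero at the start; "wrist_torque": the same for the moment, N m; "width": finger opening in m; "finger_force": force on a finger pad.
Only numpy, scipy, OpenCV 4.12 (cv2) and the standard library are available. Lean on these libraries where they do the work, as an engineer would, in place of code of your own. Each camera call takes 0.05 s, during which the arm holds its last target. There are 200 camera calls.

## Working session

There is one attempt and no reset: what is moved stays moved. The work goes in short steps, Python scripts to look and compute and a tool call to move; the robot and the scene stay as the last step left them, time stands still between calls to the robot, and variables do not carry over. Pictures are saved under pics/ and viewed, at most 14 in all, crops included, and the job is handed in when it is done.

Besides the shell and the picture viewer there is one more tool, called as name(argument=value, ...), one argument or row to a line, values as JSON. carry_out: Moves the arm, as the interface text tells. Its arguments: {"type":"object","properties":{"steps":{"type":"array","items":{"type":"array"}}},"required":["steps"]}

```bash
mkdir -p pics
cat > h.py <<'E'
import numpy as np,cv2
from bench import robot
def snap(n,f=None):
    s=robot.snapshot(n)
    if f: cv2.imwrite('pics/'+f,s['image'][:,:,::-1])
    return s
def pts(s):
    z=s['z_map'];v,u=np.mgrid[0:480,0:640];K=s['mtx']
    c=np.stack([(u-K[0,2])/K[0,0]*z,(v-K[1,2])/K[1,1]*z,z],-1)
    return (c-s['t'])@s['R']
def ray(s,u,v,h):
    K=s['mtx'];d=np.linalg.inv(K)@np.array([u,v,1.]);d=s['R'].T@d;o=-s['R'].T@s['t']
    return o+d*(h-o[2])/d[2]
E
python3 - <<'E'
from h import *
for n in ['scene','side','wrist']:
    s=snap(n,n+'0.png'); print(n,s['mtx'][0,0],-s['R'].T@s['t'])
print(robot.get_obs())
E
```

```text
scene 448.97717911352737 [ 0.87771053 -0.54577862  0.77554964]
side 568.4388277010315 [0.2128618  0.92323133 0.68922209]
wrist 413.6952111512622 [ 0.21255534 -0.51248297  0.38340023]
{'time': 0.15, 'joint_positions': array([-1.40609586e+00,  8.77715732e-02,  1.37187164e+00, -2.85216827e-05,
        1.68354446e+00, -1.03051389e-01]), 'qvel': array([-9.83398755e-04, -2.01012768e-03, -4.35099173e-03,  1.44708990e-03,
       -3.41773312e-05,  1.48022825e-03]), 'joint_torque': array([ 1.31789460e-03, -3.40642190e+01, -3.02794254e+01,  7.18427030e-02,
        3.05251381e-02, -1.11433146e-04]), 'tool_pos': array([ 0.14545707, -0.53000898,  0.20459848]), 'ee_rot': array([-3.14000317e+00, -1.35883637e-04,  2.67748563e-01]), 'wrist_force': array([-0.45334393,  0.27695417, -0.26933893]), 'wrist_torque': array([-0.03375808, -0.01744593,  0.00764195]), 'finger_force': 0.0, 'width': 0.09425289629134966}
```

View pics/scene0.png

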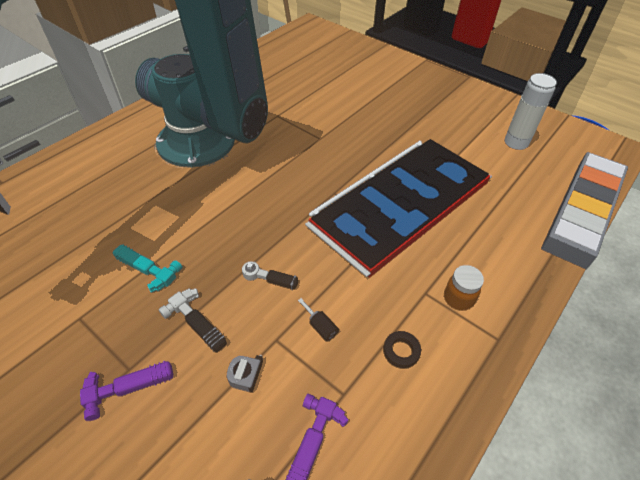

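View pics/side0.png

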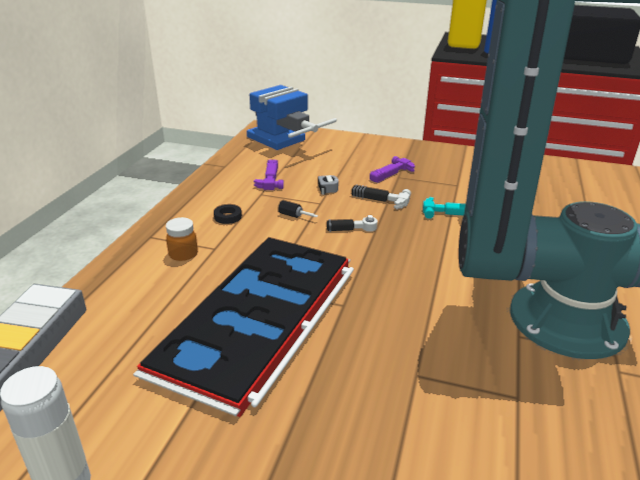

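The scene view shows the tray (309–490, 140–275) with, from the near end, screwdriver, hammer, ratchet and tape cut-outs. The tools lie around (270,275), (195,320), (245,372) and (320,320). The side view agrees.

```bash
cat > m.py <<'E'
from h import *
import sys
C={}
for n in ['scene','side']:
    s=snap(n); C[n]=(pts(s),s['image'],s['z_map'])
    P,I,Z=C[n]; ok=(Z>0)&(P[...,2]>-.02)&(P[...,2]<.06)
    blue=ok&(cv2.inRange(cv2.cvtColor(I,cv2.COLOR_RGB2HSV),(95,80,60),(120,255,255))>0)
    blue&=(P[...,0]<.9)&(P[...,0]>.2)&(P[...,1]>-.3)&(P[...,1]<.5)
    k,L,st,ce=cv2.connectedComponentsWithStats(blue.astype(np.uint8))
    for i in range(1,k):
        if st[i,4]>200:
            q=P[L==i]; r=cv2.minAreaRect((q[:,:2]*1000).astype(np.float32)); print(n,'blue',q.mean(0).round(4),np.round(r[0]),np.round(r[1]),round(r[2],1),ce[i].round())
    # foam top
    dark=ok&(I.max(2)<70)&(P[...,2]>.02)&(P[...,2]<.05)
    k,L,st,ce=cv2.connectedComponentsWithStats(dark.astype(np.uint8))
    i=1+st[1:,4].argmax(); q=P[L==i]; q=q[abs(q[:,2]-np.median(q[:,2]))<.004]
    r=cv2.minAreaRect((q[:,:2]*1000).astype(np.float32)); print('foam',np.median(q[:,2]),r,)
    # objects
    obj=ok&(P[...,2]>.007)&(P[...,0]<.9)&(P[...,0]>.1)&(P[...,1]<-.05)&(P[...,1]>-.75)
    k,L,st,ce=cv2.connectedComponentsWithStats(obj.astype(np.uint8))
    for i in range(1,k):
        if st[i,4]>100:
            q=P[L==i];r=cv2.minAreaRect((q[:,:2]*1000).astype(np.float32)); print('obj',np.round(r[0]),np.round(r[1]),round(r[2],1),'zmax',q[:,2].max().round(3),ce[i].round(),'rgb',I[L==i].mean(0).round())
T=np.zeros((600,800,3),np.uint8) # top view: 1 mm per px... x up, y left
for n in ['side','scene']:
    P,I,Z=C[n]; ok=(Z>0)&(P[...,2]<.1)&(P[...,2]>-.02)
    r=(750-P[...,0]*1000).round();c=(350-P[...,1]*1000).round()
    ok&=(r>=0)&(r<600)&(c>=0)&(c<800); T[r[ok].astype(int),c[ok].astype(int)]=I[ok][:,::-1]
T=cv2.medianBlur(cv2.dilate(T,np.ones((2,2))),3)
cv2.imwrite('pics/top.png',T)
E
python3 m.py
```

```text
scene blue [0.6012 0.3242 0.0214] [603. 320.] [69. 80.] 85.8 [453. 171.]
scene blue [0.5524 0.2243 0.0216] [551. 219.] [ 54. 138.] 85.3 [415. 184.]
scene blue [0.5678 0.1142 0.0215] [552. 111.] [ 95. 169.] 83.9 [395. 212.]
scene blue [0.5239 0.0131 0.0216] [535.   8.] [ 52. 117.] 80.6 [353. 228.]
foam 0.031091606526979662 ((556.8619995117188, 166.48043823242188), (427.7590637207031, 186.32530212402344), 82.25221252441406)
obj [544. -61.] [ 22. 161.] 89.9 zmax 0.034 [352. 259.] rgb [150. 127. 122.]
obj [ 252. -357.] [149.  78.] 18.9 zmax 0.027 [147. 267.] rgb [ 44. 135. 132.]
obj [ 469. -200.] [118.  36.] 18.5 zmax 0.035 [269. 275.] rgb [107. 101.  96.]
obj [ 436. -359.] [ 79. 150.] 88.4 zmax 0.028 [194. 319.] rgb [112. 107. 102.]
obj [ 602. -211.] [ 34. 102.] 77.9 zmax 0.035 [321. 323.] rgb [82. 71. 62.]
obj [ 765. -159.] [66. 67.] 45.3 zmax 0.022 [402. 349.] rgb [64. 51. 43.]
obj [ 574. -373.] [51. 64.] 25.6 zmax 0.033 [244. 372.] rgb [119. 115. 114.]
obj [ 437. -519.] [150.  79.] 61.2 zmax 0.028 [120. 386.] rgb [115.  60. 143.]
obj [ 750. -377.] [ 78. 134.] 28.6 zmax 0.028 [314. 43
[... 434 characters left out ...]
86)
obj [ 825. -650.] [124. 143.] 63.8 zmax 0.06 [274. 135.] rgb [ 44.  75. 121.]
obj [ 427. -513.] [152.  81.] 72.4 zmax 0.029 [391. 168.] rgb [125.  66. 155.]
obj [ 754. -381.] [ 76. 152.] 26.3 zmax 0.028 [269. 176.] rgb [134.  71. 166.]
obj [ 575. -372.] [52. 66.] 29.8 zmax 0.035 [327. 183.] rgb [120. 120. 118.]
obj [ 430. -348.] [152.  83.] 9.0 zmax 0.03 [382. 194.] rgb [110. 109. 105.]
obj [ 274. -329.] [ 81. 101.] 79.5 zmax 0.03 [441. 207.] rgb [ 27. 160. 156.]
obj [ 605. -210.] [ 37. 102.] 88.2 zmax 0.037 [292. 209.] rgb [76. 73. 71.]
obj [ 764. -155.] [68. 71.] 12.5 zmax 0.024 [227. 212.] rgb [50. 47. 45.]
obj [ 467. -195.] [118.  36.] 20.1 zmax 0.037 [352. 223.] rgb [108. 107. 103.]
```

View pics/top.png

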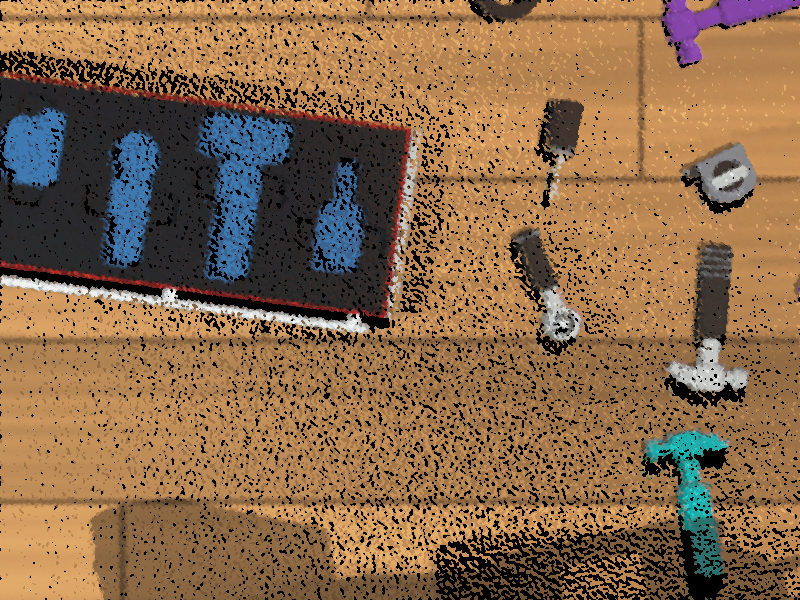

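The top-down map (1 mm/px, x up, y left) shows that all four cut-outs point along +x with the tray at yaw ≈ -7.7°. The hammer is at (708,310) px, ratchet (545,285), driver (558,150) and tape (728,177). I'll move over the hammer and take a wrist view that covers all four tools.

carry_out(
  steps=[
    [[0.055,-0.015,0],0.6,-1],
    [[0.11,-0.03,0],1.2,-1],
    [[0.165,-0.044,0],1.8,-1],
    [[0.22,-0.06,0],1.8,-1],
    [[0.275,-0.074,0],1.8,-1],
    [[0.33,-0.088,0],1.8,-1],
    [[0.33,-0.088,0],1.8,-1],
    [[0.33,-0.088,0],1.8,-1],
  ],
)

```text
time: 1.25
tool_pos: [0.4401, -0.3583, 0.2052]
ee_rot: [3.141, 0.001, -0.046]
wrist_force: [-0.4, -0.1, 0.5]
width: 0.0938
finger_force: 0.0
```

```bash
cat >> h.py <<'E'
def go(x,y,z,yawdeg):
    o=robot.get_obs();p=o['tool_pos'];a=o['ee_rot'][2]
    d=np.array([x,y])-p[:2]
    tx=d@[np.cos(a),np.sin(a)];ty=d@[np.sin(a),-np.cos(a)]
    print('now',p.round(4),np.degrees(a).round(1),'w',round(o['width'],4),'shift',np.round([tx,ty,p[2]-z],4),'turn',round((np.degrees(a)-yawdeg)/10,2),'t',o['time'],'q6',o['joint_positions'][5].round(2))
E
cat > w.py <<'E'
from h import *
import sys
s=snap('wrist',sys.argv[1]); P=pts(s);I=s['image']
ok=(s['z_map']>0)&(P[...,2]>.007)&(P[...,2]<.06)
hsv=cv2.cvtColor(I,cv2.COLOR_RGB2HSV)
k,L,st,ce=cv2.connectedComponentsWithStats(ok.astype(np.uint8))
for i in range(1,k):
    if st[i,4]>300:
        m=L==i;q=P[m];g=I[m].astype(int)
        f=lambda q:[np.round(a,1) for a in cv2.minAreaRect((q[:,:2]*1000).astype(np.float32))]
        print('all',f(q),'zmax',q[:,2].max().round(3),ce[i].round(),st[i,4])
        d=(g.max(1)<95); 
        for nm,mm in (('dark',d),('light',~d)):
            if mm.sum()>100:
                c,e,v=cv2.fitLine((q[mm][:,:2]*1000).astype(np.float32),cv2.DIST_L1,0,.01,.01)[0:3] if 0 else (0,0,0)
                print('   ',nm,f(q[mm]),'median',(np.median(q[mm],0)*1000).round(1))
print(robot.get_obs()['tool_pos'],robot.get_obs()['ee_rot'])
E
python3 w.py w1.png
```

```text
all [array([ 589.1, -210. ]), array([34.2, 75.4]), np.float64(80.6)] zmax 0.034 [132.  29.] 2100
    dark [array([ 596.3, -211.2]), array([34.2, 58.9]), np.float64(80.8)] median [ 608.3 -220.4   26.6]
    light [array([ 592. , -206.9]), array([30.3, 77.9]), np.float64(67.3)] median [ 579.5 -208.6   18.6]
all [array([ 573.3, -374.5]), array([50.7, 62.8]), np.float64(26.2)] zmax 0.032 [335.  49.] 4486
    dark [array([ 573.3, -374.5]), array([50.7, 62.8]), np.float64(26.2)] median [ 576.8 -373.3   28. ]
    light [array([ 572.7, -374.7]), array([49.4, 62.5]), np.float64(26.3)] median [ 575.9 -380.4   28.1]
all [array([ 465.8, -196.6]), array([119.3,  35.1]), np.float64(25.2)] zmax 0.034 [140. 192.] 4186
    dark [array([ 468.1, -200.4]), array([118.4,  33.3]), np.float64(20.4)] median [ 483.6 -195.6   20.8]
    light [array([ 462.6, -197.6]), array([112.5,  34.1]), np.float64(25.1)] median [ 436.6 -209.7   21.1]
all [array([ 434.3, -360.9]), array([ 78.9, 148.5]), np.float64(87.2)] zmax 0.027 [326. 228.] 6023
    dark [array([ 437.8, -373.8]), array([ 74.2, 136.5]), np.float64(73.5)] m
[... 443 characters left out ...]
.2]
all [array([ 305.2, -337.9]), array([79.7, 34.6]), np.float64(84.4)] zmax 0.026 [306. 349.] 1975
    dark [array([ 305.2, -337.9]), array([79.7, 34.6]), np.float64(84.4)] median [ 316.9 -337.5   13.9]
    light [array([ 307.7, -338.5]), array([26.6, 79.3]), np.float64(0.2)] median [ 307.1 -338.9   22. ]
all [array([ 212.5, -353.6]), array([68. , 29.5]), np.float64(9.8)] zmax 0.026 [327. 435.] 1532
    dark [array([ 212.4, -353.6]), array([65.9, 29.5]), np.float64(9.8)] median [ 207.1 -367.4   18. ]
    light [array([ 212.5, -353.7]), array([68. , 29.2]), np.float64(10.0)] median [ 214.1 -353.8   23.3]
[ 0.43961833 -0.35881317  0.20534828] [ 3.14128689e+00  7.63362190e-04 -4.73759832e-02]
```

View pics/w1.png

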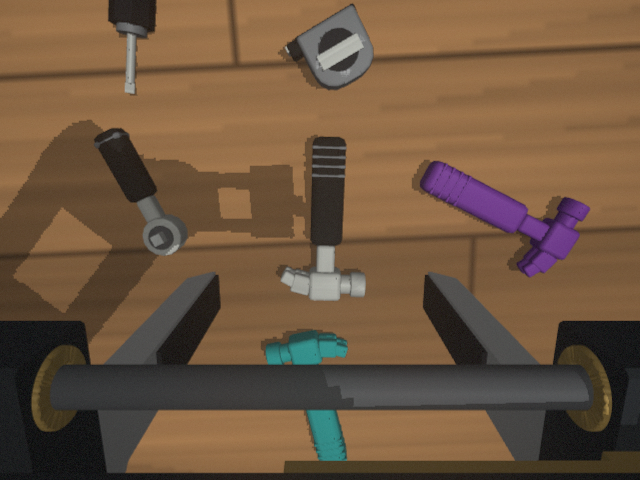

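The wrist view shows the hammer grip at (312–346, 138–244) with its head at (325,285), the ratchet at (113,135)→(163,237), the tape case near (335,48) and the driver at (132,10)→(130,93). Next I'll fit the handle axes.

```bash
cat > ax.py <<'E'
from h import *
s=snap('wrist');P=pts(s);ok=(s['z_map']>0)&(P[...,2]>.007)&(P[...,2]<.06)
def grip(b,zt):
    m=np.zeros((480,640),bool);m[b[1]:b[3],b[0]:b[2]]=1;m&=ok&(P[...,2]>zt)
    q=P[m][:,:2]*1000
    c,sv,vt=q.mean(0),*np.linalg.svd(q-q.mean(0),full_matrices=False)[1:]
    d=vt[0]*(1 if vt[0][0]<0 else -1); t=(q-c)@d;n=(q-c)@[-d[1],d[0]]
    print(c.round(1),'yaw',np.degrees(np.arctan2(d[1],d[0])).round(1),'t',t.min().round(1),t.max().round(1),'w',n.min().round(1),n.max().round(1))
    return c,d,t
c,d,t=grip((295,125,365,236),.016)
print('hammer_mid', c+d*(t.min()+85))
c,d,t=grip((85,120,152,197),.013)
print('ratchet_mid',c+d*(t.min()+54))
e=[ray(s,*p,.022)[:2]*1000 for p in((163,237),)]; print('ratchet head',e)
E
python3 ax.py
```

```text
[ 466.3 -366. ] yaw 175.6 t -42.4 45.3 w -14.6 14.7
hammer_mid [ 423.82746979 -362.68264682]
[ 494.1 -189.9] yaw -156.2 t -31.3 34.2 w -14.4 10.8
ratchet_mid [ 473.29450616 -199.09480689]
ratchet head [array([ 427.52193457, -216.26703555])]
```

carry_out(
  steps=[
    [[-0.015,0.005,0.05],0.17,-1],
    [[-0.015,0.005,0.11],0.17,-1],
    [[-0.015,0.005,0.16],0.17,-1],
    [[-0.015,0.005,0.19],0.17,-1],
    [[-0.015,0.005,0.201],0.17,-1],
    [[-0.015,0.005,0.201],0.17,-0.5],
    [[-0.015,0.005,0.201],0.17,1],
    [[-0.015,0.005,0.201],0.17,1],
    [[-0.015,0.005,0.201],0.17,1],
    [[-0.015,0.005,0.201],0.17,1],
  ],
)

```text
time: 2.6
tool_pos: [0.4255, -0.3626, 0.0049]
ee_rot: [3.141, -0.001, -0.076]
wrist_force: [0.6, -0.3, -0.6]
width: 0.0475
finger_force: 0.0
```

carry_out(
  steps=[
    [[0,0,0],0,1],
    [[0,0,-0.04],0,1],
    [[0,0,-0.1],0,1],
    [[0,0,-0.15],0,1],
    [[0,0,-0.15],0,1],
  ],
)

```text
time: 3.22
tool_pos: [0.4275, -0.3648, 0.1606]
ee_rot: [3.134, -0.009, -0.076]
wrist_force: [0.7, -0.7, 0.2]
width: 0.0005
finger_force: 0.0
```

```bash
cat >> h.py <<'E'
TC=np.array([557.1,167.1])/1000;TY=np.radians(-7.74);X=np.array([np.cos(TY),np.sin(TY)]);Y=np.array([-X[1],X[0]])
SEAT=dict(driver=(-.159,-.024),hammer=(-.053,.013),ratchet=(.053,-.018),tapem=(.159,.022))
def seat(n,f=0): b,a=SEAT[n];return TC+Y*b+X*(a+f)
E
python3 -c "
from h import *
for n in SEAT: print(n,seat(n))
go(*seat('hammer'),.155,172.26)"
```

```text
driver [0.51190485 0.01278085]
hammer [0.56284363 0.11283205]
ratchet [0.54640192 0.22204134]
tapem [0.60031337 0.3216885 ]
now [ 0.4275 -0.3648  0.1606] -4.3 w 0.0005 shift [ 0.0987 -0.4865  0.0056] turn -17.66 t 3.225 q6 0.84
```

The jaws were still closing when I lifted, so the grasp missed. I'll reopen, rise and look again.

carry_out(
  steps=[
    [[0,0,-0.045],0,-1],
    [[0,0,-0.045],0,-1],
    [[0,0,-0.045],0,-1],
    [[0,0,-0.045],0,-1],
  ],
)

```text
time: 3.72
tool_pos: [0.4246, -0.3618, 0.1971]
ee_rot: [-3.139, 0.003, -0.076]
wrist_force: [-0.6, 0.1, 0.1]
width: 0.0375
finger_force: 0.0
```

```bash
cat > ax2.py <<'E'
from h import *
s=snap('wrist','w2.png');P=pts(s);ok=(s['z_map']>0)&(P[...,2]>.012)&(P[...,2]<.06)
k,L,st,ce=cv2.connectedComponentsWithStats(ok.astype(np.uint8))
for i in range(1,k):
    if st[i,4]>800: print(ce[i].round(),st[i],cv2.minAreaRect((P[L==i][:,:2]*1000).astype(np.float32)))
go(.424,-.363,.004,-4.4)
E
python3 ax2.py
```

```text
[115.  26.] [  90    0   48   79 1304] ((580.1754150390625, -213.97503662109375), (56.0848503112793, 33.396629333496094), 1.3455415964126587)
[324.  30.] [ 273    0   92   68 4293] ((573.0022583007812, -374.3810119628906), (50.459320068359375, 62.86465072631836), 25.49013900756836)
[129. 181.] [  81  116   96  130 4144] ((467.4277038574219, -201.1317596435547), (119.63104248046875, 34.87596893310547), 18.66822624206543)
[321. 211.] [ 276  117   88  171 6364] ((434.3389892578125, -357.29815673828125), (78.55148315429688, 148.8580322265625), 89.63136291503906)
[511. 192.] [ 419  140  177  118 6864] ((434.49114990234375, -518.076416015625), (149.21580505371094, 79.09658813476562), 62.342552185058594)
[307. 343.] [ 270  323   79   42 1934] ((301.66314697265625, -341.01580810546875), (70.299560546875, 41.901859283447266), 77.1194076538086)
[331. 434.] [ 310  410   42   51 1485] ((204.933349609375, -354.8643493652344), (64.16307067871094, 29.526180267333984), 10.031517028808594)
now [ 0.4246 -0.3619  0.1973] -4.4 w 0.0414 shift [-0.0005  0.0012  0.1933] turn 0.0 t 3.775 q6 0.84
```

View pics/w2.png

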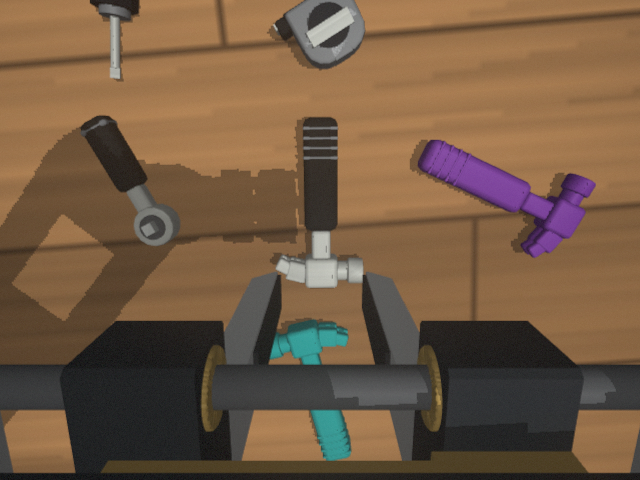

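The second wrist view shows the hammer unmoved, with its grip centred at column 320 (rows 118–230) and in line with the tool. I'll go straight down with the jaws part-open.

carry_out(
  steps=[
    [[0,0.001,0.06],0,-0.3],
    [[0,0.001,0.12],0,-0.3],
    [[0,0.001,0.16],0,-0.3],
    [[0,0.001,0.185],0,-0.3],
    [[0,0.001,0.194],0,-0.3],
    [[0,0.001,0.194],0,0.3],
    [[0,0.001,0.194],0,1],
    [[0,0.001,0.194],0,1],
    [[0,0.001,0.194],0,1],
    [[0,0.001,0.194],0,1],
  ],
)

```text
time: 5.03
tool_pos: [0.4259, -0.3637, 0.0068]
ee_rot: [3.141, -0.002, -0.076]
wrist_force: [-0.4, 2.9, 5.6]
width: 0.029
finger_force: 30.0
```

carry_out(
  steps=[
    [[0,0,0],0,1],
    [[0,0,0],0,1],
  ],
)

```text
time: 5.28
tool_pos: [0.4259, -0.3637, 0.0068]
ee_rot: [3.141, -0.002, -0.076]
wrist_force: [0.7, 2.1, 5.4]
width: 0.0285
finger_force: 30.0
```

carry_out(
  steps=[
    [[0,0,-0.05],0,1],
    [[0,0,-0.1],0,1],
    [[0.02,-0.06,-0.15],-1,1],
    [[0.04,-0.12,-0.15],-2,1],
    [[0.06,-0.18,-0.15],-3,1],
    [[0.08,-0.24,-0.15],-4,1],
    [[0.09,-0.3,-0.15],-5,1],
    [[0.1,-0.36,-0.15],-6,1],
    [[0.1,-0.41,-0.15],-7,1],
    [[0.1,-0.45,-0.15],-8,1],
  ],
)

```text
time: 6.52
tool_pos: [0.5586, 0.0801, 0.1539]
ee_rot: [-3.14, 0.001, 1.328]
wrist_force: [0.4, 0.1, -3.1]
width: 0.0284
finger_force: 30.0
```

```bash
python3 -c "
from h import *
go(*seat('hammer'),.155,172.26)"
```

```text
now [0.5586 0.0801 0.1539] 76.1 w 0.0284 shift [ 0.0328 -0.0037 -0.0011] turn -9.62 t 6.525 q6 0.28
```

carry_out(
  steps=[
    [[0.015,-0.002,0],-1,1],
    [[0.033,-0.003,0],-2,1],
    [[0.033,-0.003,0],-3,1],
    [[0.033,-0.003,0],-4,1],
    [[0.033,-0.003,0],-5,1],
    [[0.033,-0.003,0],-6,1],
    [[0.033,-0.003,0],-7,1],
    [[0.033,-0.003,0],-8,1],
    [[0.033,-0.003,0],-9,1],
    [[0.033,-0.003,0],-9.62,1],
  ],
)

```text
time: 7.78
tool_pos: [0.5637, 0.1098, 0.1538]
ee_rot: [-3.14, -0.002, 3.003]
wrist_force: [-0.2, -0.5, -3.2]
width: 0.0288
finger_force: 30.0
```

carry_out(
  steps=[
    [[0,0,0.04],0,1],
    [[0,0,0.075],0,1],
    [[0,0,0.075],0,1],
  ],
)

```text
time: 8.15
tool_pos: [0.5607, 0.1096, 0.0754]
ee_rot: [-3.138, -0.01, 2.999]
wrist_force: [-0.8, 0.5, -2.4]
width: 0.0285
finger_force: 30.0
```

```bash
python3 -c "
from h import *
go(*seat('hammer',-.001),.08,172.26)
snap('scene','s1.png')
s=snap('side');cv2.imwrite('pics/s2.png',cv2.resize(s['image'][200:440,120:440,::-1],(800,600)))
a=cv2.imread('pics/s1.png')[110:290,290:510];cv2.imwrite('pics/s1.png',cv2.resize(a,(733,600)))
"
```

```text
now [0.5607 0.1096 0.0754] 171.8 w 0.0285 shift [-0.0007  0.0035 -0.0046] turn -0.04 t 8.15 q6 -1.33
```

View pics/s2.png

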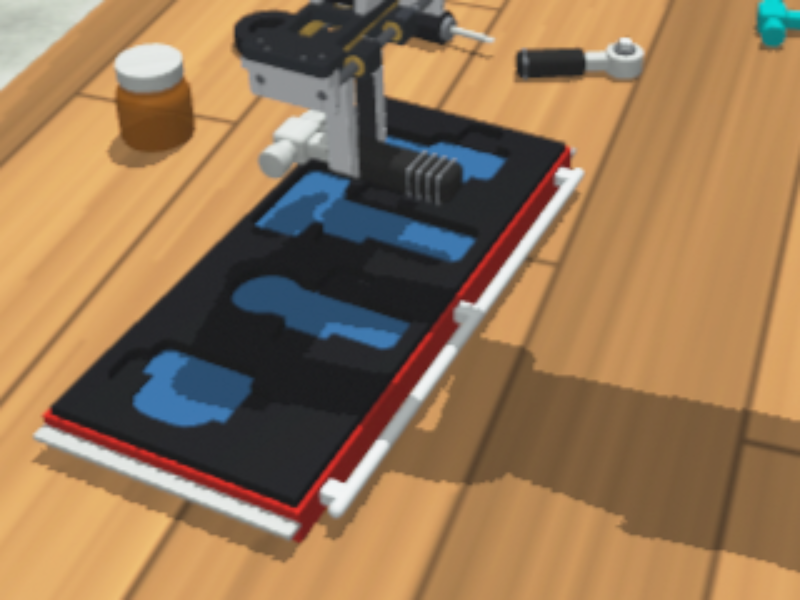

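Side view: the hammer is held over its cut-out at (330,190) with its head toward +x, which is the right way round. I'll correct 3 mm in y and lower it.

carry_out(
  steps=[
    [[-0.001,0.003,0],0,1],
    [[-0.001,0.003,0.02],0,1],
    [[-0.001,0.003,0.03],0,1],
    [[-0.001,0.003,0.036],0,1],
    [[-0.001,0.003,0.04],0,1],
    [[-0.001,0.003,0.044],0,1],
    [[-0.001,0.003,0.044],0,1],
    [[-0.001,0.003,0.044],0,1],
  ],
)

```text
time: 9.25
tool_pos: [0.566, 0.1131, 0.0367]
ee_rot: [3.142, 0.0, 2.999]
wrist_force: [0.2, 0.9, -2.7]
width: 0.0287
finger_force: 30.0
```

```bash
python3 -c "
from h import *
go(*seat('hammer',-.001),.03,172.26)"
```

```text
now [0.566  0.1131 0.0367] 171.8 w 0.0287 shift [ 0.0041 -0.0007  0.0067] turn -0.04 t 9.25 q6 -1.33
```

carry_out(
  steps=[
    [[0.004,-0.001,0.0],0,1],
    [[0.004,-0.001,0.0],0,1],
    [[0.004,-0.001,0.003],0,1],
    [[0.004,-0.001,0.006],0,1],
    [[0.004,-0.001,0.006],0,1],
  ],
)

```text
time: 9.88
tool_pos: [0.5613, 0.1127, 0.0299]
ee_rot: [-3.141, -0.001, 2.999]
wrist_force: [0.5, 0.2, -2.2]
width: 0.0288
finger_force: 30.0
```

carry_out(
  steps=[
    [[0,0,0.001],0,1],
    [[0,0,0.001],0,1],
    [[0,0,0.001],0,0.1],
    [[0,0,0.001],0,0.1],
    [[0,0,0.001],0,0.1],
    [[0,0,-0.04],0,0.1],
    [[0,0,-0.1],0,-0.3],
    [[0.03,0.05,-0.12],1,-0.3],
    [[0.06,0.1,-0.12],2,-0.3],
    [[0.09,0.15,-0.12],3,-0.3],
  ],
)

```text
time: 11.12
tool_pos: [0.4942, 0.2742, 0.1516]
ee_rot: [3.14, 0.001, 2.473]
wrist_force: [-0.5, -0.8, -0.5]
width: 0.0613
finger_force: 0.0
```

```bash
python3 -c "
from h import *
go(.473,-.199,.15,20.7)
s=snap('side');cv2.imwrite('pics/s3.png',cv2.resize(s['image'][200:440,120:440,::-1],(800,600)))
"
```

```text
now [0.4942 0.2742 0.1516] 141.7 w 0.0613 shift [-0.2767 -0.3845  0.0016] turn 12.1 t 11.125 q6 -0.5
```

View pics/s3.png

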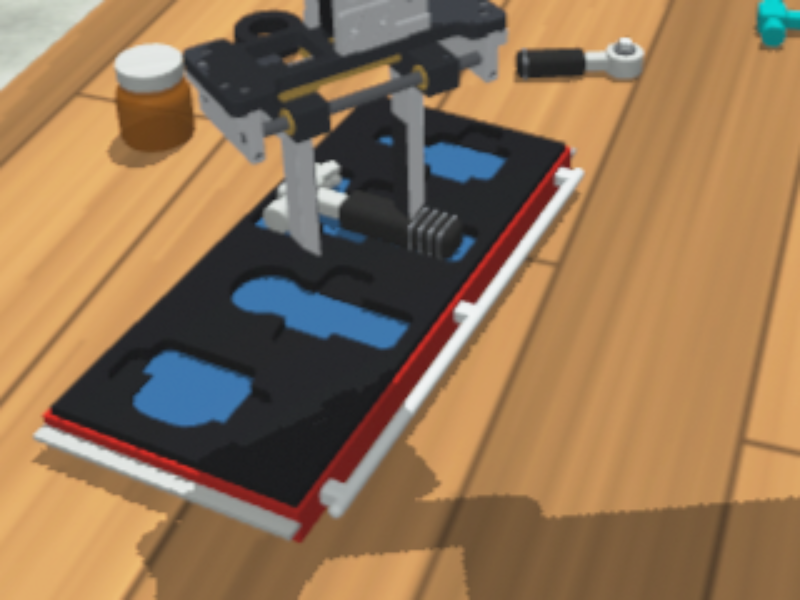

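The hammer lies flat in its cut-out (side view, (370,210)). Next is the ratchet.

carry_out(
  steps=[
    [[-0.035,-0.048,0],1,-0.3],
    [[-0.07,-0.096,0],2,-0.3],
    [[-0.105,-0.144,0],3,-0.3],
    [[-0.14,-0.192,0],4,-0.3],
    [[-0.175,-0.24,0],5,-0.3],
    [[-0.21,-0.288,0],6,-0.3],
    [[-0.24,-0.33,0],7,-0.3],
    [[-0.265,-0.37,0],8,-0.3],
    [[-0.277,-0.384,0],9,-0.3],
    [[-0.277,-0.384,0],10,-0.3],
  ],
)

```text
time: 12.42
tool_pos: [0.4766, -0.2024, 0.1506]
ee_rot: [3.141, 0.0, 0.726]
wrist_force: [-0.1, 0.4, 0.7]
width: 0.0609
finger_force: 0.0
```

carry_out(
  steps=[
    [[0,0,0.02],1,-0.3],
    [[0,0,0.04],2.2,-0.3],
    [[0,0,0.05],2.2,-0.3],
    [[0,0,0.05],2.2,-0.3],
  ],
)

```text
time: 12.92
tool_pos: [0.4764, -0.2003, 0.0999]
ee_rot: [-3.141, 0.001, 0.353]
wrist_force: [-0.6, -0.1, -0.6]
width: 0.061
finger_force: 0.0
```

```bash
python3 -c "
from h import *
go(.473,-.199,.0035,19.6)"
```

```text
now [ 0.4764 -0.2003  0.0999] 20.2 w 0.061 shift [-0.0028 -0.0024  0.0964] turn 0.06 t 12.925 q6 0.71
```

carry_out(
  steps=[
    [[-0.003,-0.002,0.03],0.06,-0.3],
    [[-0.003,-0.002,0.06],0.06,-0.3],
    [[-0.003,-0.002,0.08],0.06,-0.3],
    [[-0.003,-0.002,0.09],0.06,-0.3],
    [[-0.003,-0.002,0.096],0.06,-0.3],
    [[-0.003,-0.002,0.096],0.06,1],
    [[-0.003,-0.002,0.096],0.06,1],
    [[-0.003,-0.002,0.096],0.06,1],
    [[-0.003,-0.002,0.096],0.06,1],
    [[-0.003,-0.002,0.096],0.06,1],
  ],
)

```text
time: 14.18
tool_pos: [0.4736, -0.1994, 0.0049]
ee_rot: [3.142, -0.001, 0.34]
wrist_force: [-1.3, 1.3, 2.6]
width: 0.0245
finger_force: 30.0
```

carry_out(
  steps=[
    [[0,0,0],0,1],
  ],
)

```text
time: 14.3
tool_pos: [0.4736, -0.1994, 0.0049]
ee_rot: [-3.142, -0.001, 0.34]
wrist_force: [-0.5, 1.9, 3.5]
width: 0.0248
finger_force: 30.0
```

```bash
python3 -c "
from h import *
go(*seat('ratchet'),.14,172.26)"
```

```text
now [ 0.4736 -0.1994  0.0049] 19.5 w 0.0248 shift [ 0.2091 -0.373  -0.1351] turn -15.28 t 14.3 q6 0.72
```

carry_out(
  steps=[
    [[0,0,-0.05],0,1],
    [[0,0,-0.1],-0.5,1],
    [[0.025,-0.045,-0.135],-1.5,1],
    [[0.05,-0.09,-0.135],-2.5,1],
    [[0.075,-0.135,-0.135],-3.5,1],
    [[0.1,-0.18,-0.135],-4.5,1],
    [[0.125,-0.225,-0.135],-5.5,1],
    [[0.15,-0.27,-0.135],-6.5,1],
    [[0.18,-0.32,-0.135],-7.5,1],
    [[0.205,-0.365,-0.135],-8.5,1],
  ],
)

```text
time: 15.55
tool_pos: [0.545, 0.2144, 0.1382]
ee_rot: [-3.14, 0.001, 1.829]
wrist_force: [0.3, -1.0, -1.7]
width: 0.025
finger_force: 30.0
```

```bash
python3 -c "
from h import *
go(*seat('ratchet'),.08,172.26)"
```

```text
now [0.545  0.2144 0.1382] 104.8 w 0.025 shift [0.007  0.0033 0.0582] turn -6.74 t 15.55 q6 0.02
```

carry_out(
  steps=[
    [[0.007,0.003,0],-1,1],
    [[0.007,0.003,0],-2,1],
    [[0.007,0.003,0],-3,1],
    [[0.007,0.003,0],-4,1],
    [[0.007,0.003,0],-5,1],
    [[0.007,0.003,0],-6,1],
    [[0.007,0.003,0.03],-6.74,1],
    [[0.007,0.003,0.058],-6.74,1],
    [[0.007,0.003,0.058],-6.74,1],
    [[0.007,0.003,0.058],-6.74,1],
  ],
)

```text
time: 16.8
tool_pos: [0.5466, 0.2204, 0.0819]
ee_rot: [-3.142, 0.001, 3.0]
wrist_force: [-0.8, 1.5, -1.8]
width: 0.025
finger_force: 30.0
```

```bash
python3 -c "
from h import *
go(*seat('ratchet'),.028,172.26)"
```

```text
now [0.5466 0.2204 0.0819] 171.9 w 0.025 shift [0.0004 0.0016 0.0539] turn -0.04 t 16.8 q6 -1.14
```

carry_out(
  steps=[
    [[0,0.002,0.02],0,1],
    [[0,0.002,0.035],0,1],
    [[0,0.002,0.045],0,1],
    [[0,0.002,0.051],0,1],
    [[0,0.002,0.0535],0,1],
    [[0,0.002,0.0535],0,1],
    [[0,0.002,0.0535],0,1],
    [[0,0.002,0.0535],0,1],
  ],
)

```text
time: 17.8
tool_pos: [0.5468, 0.2225, 0.0284]
ee_rot: [3.141, 0.001, 3.0]
wrist_force: [0.2, 0.5, -2.6]
width: 0.0248
finger_force: 30.0
```

```bash
python3 -c "
from h import *
go(*seat('ratchet'),.028,172.26)"
```

```text
now [0.5468 0.2225 0.0284] 171.9 w 0.0248 shift [ 0.0003 -0.0005  0.0004] turn -0.04 t 17.8 q6 -1.14
```

carry_out(
  steps=[
    [[0,0,0.001],0,0.1],
    [[0,0,0.001],0,0.1],
    [[0,0,0.001],0,0.1],
    [[0,0,-0.04],0,0.1],
    [[0,0,-0.1],0,-0.3],
    [[0,-0.06,-0.12],1,-0.3],
    [[0,-0.12,-0.12],2,-0.3],
    [[0,-0.18,-0.14],3,-0.3],
    [[0,-0.24,-0.16],4,-0.3],
    [[0,-0.3,-0.16],5,-0.3],
  ],
)

```text
time: 19.05
tool_pos: [0.5047, -0.0766, 0.1906]
ee_rot: [3.138, 0.004, 2.122]
wrist_force: [0.7, 0.8, 0.2]
width: 0.0613
finger_force: 0.0
```

```bash
python3 -c "
from h import *
s=snap('side');cv2.imwrite('pics/s4.png',cv2.resize(s['image'][200:440,120:440,::-1],(800,600)))
go(.54,-.23,.2,-8)
"
```

```text
now [ 0.503  -0.0841  0.1896] 120.9 w 0.061 shift [-0.1442 -0.0431 -0.0104] turn 12.89 t 19.1 q6 -0.81
```

View pics/s4.png

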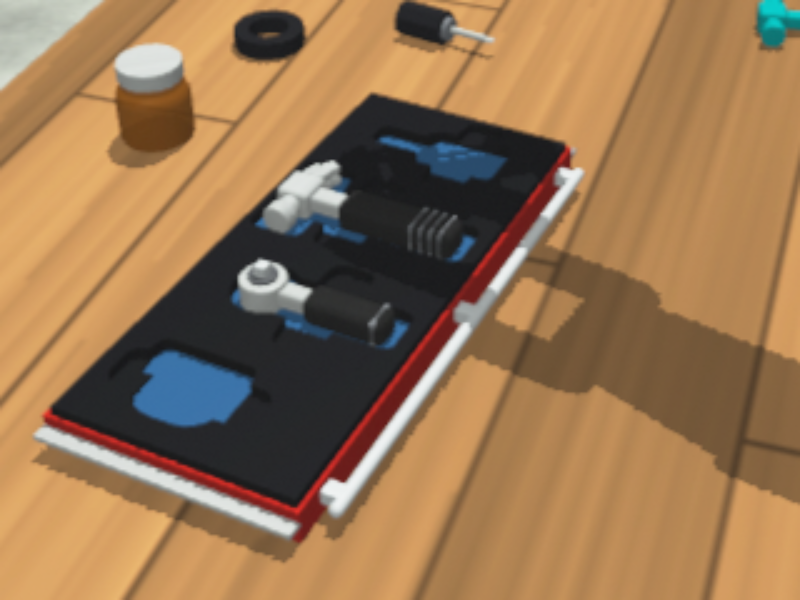

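Hammer (360,205) and ratchet (315,300) both lie seated in their cut-outs. I'll take a wrist view of the driver and tape from above.

carry_out(
  steps=[
    [[-0.05,-0.015,-0.01],1,-0.5],
    [[-0.1,-0.03,-0.01],2,-0.5],
    [[-0.144,-0.043,-0.01],3,-0.5],
    [[-0.144,-0.043,-0.01],4,-0.5],
    [[-0.144,-0.043,-0.01],5,-0.5],
    [[-0.144,-0.043,-0.01],6,-0.5],
    [[-0.144,-0.043,-0.01],7,-0.5],
    [[-0.144,-0.043,-0.01],8,-0.5],
    [[-0.144,-0.043,-0.01],9,-0.5],
    [[-0.144,-0.043,-0.01],10,-0.5],
  ],
)

```text
time: 20.35
tool_pos: [0.5436, -0.2193, 0.198]
ee_rot: [3.142, 0.0, 0.377]
wrist_force: [-0.4, 0.0, 1.0]
width: 0.0706
finger_force: 0.0
```

carry_out(
  steps=[
    [[0,0,0],1,-0.5],
    [[0,0,0],2,-0.5],
    [[0,0,0],2.9,-0.5],
    [[0,0,0],2.9,-0.5],
    [[0,0,0],2.9,-0.5],
  ],
)

```text
time: 20.98
tool_pos: [0.5436, -0.2194, 0.198]
ee_rot: [3.142, 0.0, -0.122]
wrist_force: [0.9, 0.3, 0.3]
width: 0.0704
finger_force: 0.0
```

```bash
python3 w.py w3.png | grep -v light
```

```text
all [array([ 698.9, -340.7]), array([20.8, 22.6]), np.float64(16.6)] zmax 0.026 [448.  11.] 690
    dark [array([ 697.7, -340.7]), array([20.9, 22. ]), np.float64(8.6)] median [ 692.5 -333.4   17.6]
all [array([ 601.2, -211.9]), array([ 32. , 100.1]), np.float64(79.1)] zmax 0.034 [304. 131.] 3010
    dark [array([ 606.4, -212.7]), array([31.7, 89.4]), np.float64(79.0)] median [ 626.7 -216.8   30.4]
all [array([ 573.3, -374.3]), array([51. , 63.3]), np.float64(26.4)] zmax 0.032 [500. 156.] 4307
    dark [array([ 573.8, -373.8]), array([49.6, 62.8]), np.float64(26.4)] median [ 582.  -367.1   26. ]
all [array([535.7,   7.2]), array([137.2, 192.5]), np.float64(81.7)] zmax 0.035 [ 74. 238.] 26190
    dark [array([537.4,   5.7]), array([137.2, 190.2]), np.float64(80.8)] median [559.    3.3  31.1]
all [array([ 458.3, -480.8]), array([63.1, 29.6]), np.float64(61.0)] zmax 0.026 [610. 272.] 2073
    dark [array([ 458.3, -480.8]), array([63.1, 29.6]), np.float64(61.0)] median [ 470.  -457.7   18.5]
all [array([ 288.4, -317.7]), array([55.7, 30.8]), np.float64(17.8)] zmax 0.025 [443. 437.] 802
    dark [array([ 288.1, -316.7]), array([54.8, 29.5]), np.float64(14.3)] median [ 310.6 -316.1   14. ]
[ 0.54356865 -0.21944029  0.19798916] [ 3.14151249e+00 -9.88597484e-06 -1.22387293e-01]
```

View pics/w3.png

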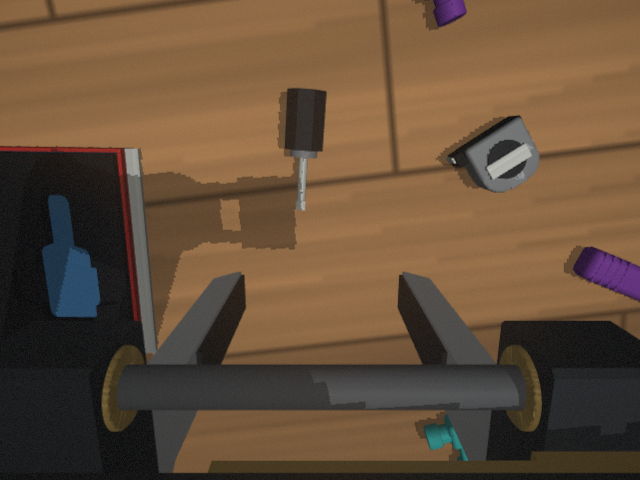

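The wrist view shows the driver handle at (305,120) with its tip at (301,208), and the tape case at (502,160) with its mouth at (452,160). Now for the driver.

```bash
python3 -c "
from h import *
go(.6245,-.2163,.0035,-10.2)"
```

```text
now [ 0.5436 -0.2194  0.198 ] -7.0 w 0.0706 shift [ 0.0799 -0.013   0.1945] turn 0.32 t 21.025 q6 1.21
```

carry_out(
  steps=[
    [[0.03,-0.006,0.04],0.32,-0.3],
    [[0.06,-0.012,0.08],0.32,-0.3],
    [[0.08,-0.013,0.11],0.32,-0.3],
    [[0.08,-0.013,0.12],0.32,-0.3],
    [[0.08,-0.013,0.15],0.32,-0.3],
    [[0.08,-0.013,0.175],0.32,-0.3],
    [[0.08,-0.013,0.19],0.32,-0.3],
    [[0.08,-0.013,0.194],0.32,-0.3],
    [[0.08,-0.013,0.194],0.32,-0.3],
    [[0.08,-0.013,0.194],0.32,1],
  ],
)

```text
time: 22.28
tool_pos: [0.6254, -0.2171, 0.0056]
ee_rot: [3.141, -0.003, -0.18]
wrist_force: [-0.3, 0.0, -1.1]
width: 0.0544
finger_force: 0.0
```

carry_out(
  steps=[
    [[0,0,0],0,1],
    [[0,0,0],0,1],
    [[0,0,0],0,1],
    [[0,0,0],0,1],
    [[0,0,0],0,1],
  ],
)

```text
time: 22.9
tool_pos: [0.6248, -0.2166, 0.0044]
ee_rot: [3.142, -0.001, -0.18]
wrist_force: [-0.8, 0.8, 2.6]
width: 0.0317
finger_force: 30.0
```

```bash
python3 -c "
from h import *
go(*seat('driver'),.14,172.26)"
```

```text
now [ 0.6248 -0.2166  0.0044] -10.3 w 0.0317 shift [-0.1521 -0.2054 -0.1356] turn -18.26 t 22.9 q6 1.33
```

carry_out(
  steps=[
    [[0,0,-0.05],0,1],
    [[0,0,-0.1],-1,1],
    [[-0.03,-0.04,-0.135],-2,1],
    [[-0.06,-0.08,-0.135],-3,1],
    [[-0.09,-0.12,-0.135],-4,1],
    [[-0.12,-0.16,-0.135],-5,1],
    [[-0.152,-0.205,-0.135],-6,1],
    [[-0.152,-0.205,-0.135],-7,1],
    [[-0.152,-0.205,-0.135],-8,1],
    [[-0.152,-0.205,-0.135],-9,1],
  ],
)

```text
time: 24.15
tool_pos: [0.5112, 0.0125, 0.1382]
ee_rot: [-3.141, 0.0, 1.397]
wrist_force: [0.2, 0.3, -1.5]
width: 0.0319
finger_force: 30.0
```

carry_out(
  steps=[
    [[0,0,0],-1,1],
    [[0,0,0],-2,1],
    [[0,0,0],-3,1],
    [[0,0,0],-4,1],
    [[0,0,0],-5,1],
    [[0,0,0],-6,1],
    [[0,0,0],-7,1],
    [[0,0,0.02],-8,1],
    [[0,0,0.04],-9.24,1],
    [[0,0,0.06],-9.24,1],
  ],
)

```text
time: 25.4
tool_pos: [0.5112, 0.0122, 0.0777]
ee_rot: [-3.141, -0.001, 3.005]
wrist_force: [-0.1, -0.5, -1.1]
width: 0.0317
finger_force: 30.0
```

carry_out(
  steps=[
    [[0,0,0],0,1],
    [[0,0,0],0,1],
  ],
)

```text
time: 25.65
tool_pos: [0.512, 0.0122, 0.0794]
ee_rot: [-3.141, 0.001, 3.003]
wrist_force: [0.5, 0.6, -0.4]
width: 0.0315
finger_force: 30.0
```

```bash
python3 -c "
from h import *
go(*seat('driver'),.0275,172.26)"
```

```text
now [0.512  0.0122 0.0794] 172.0 w 0.0315 shift [0.0002 0.0005 0.0519] turn -0.02 t 25.65 q6 -1.52
```

carry_out(
  steps=[
    [[0,0,0.02],0,1],
    [[0,0,0.035],0,1],
    [[0,0,0.045],0,1],
    [[0,0,0.05],0,1],
    [[0,0,0.0525],0,1],
    [[0,0,0.0525],0,1],
    [[0,0,0.0525],0,1],
    [[0,0,0.0525],0,1],
  ],
)

```text
time: 26.65
tool_pos: [0.512, 0.0123, 0.0268]
ee_rot: [-3.142, 0.001, 3.003]
wrist_force: [0.5, -0.5, -0.8]
width: 0.0317
finger_force: 30.0
```

carry_out(
  steps=[
    [[0,0,0],0,0.05],
    [[0,0,0],0,0.05],
    [[0,0,0],0,0.05],
    [[0,0,-0.03],0,0.05],
    [[0,0,-0.09],0,-0.5],
    [[0,-0.06,-0.13],1,-0.9],
    [[-0.05,-0.09,-0.17],2,-0.9],
    [[-0.07,-0.12,-0.17],3,-0.9],
    [[-0.07,-0.18,-0.17],4,-0.9],
    [[-0.07,-0.24,-0.17],5,-0.9],
  ],
)

```text
time: 27.9
tool_pos: [0.5481, -0.2366, 0.1966]
ee_rot: [3.141, 0.0, 2.126]
wrist_force: [0.1, 0.7, -0.4]
width: 0.0894
finger_force: 0.0
```

```bash
python3 -c "
from h import *
s=snap('side');cv2.imwrite('pics/s5.png',cv2.resize(s['image'][200:440,120:440,::-1],(800,600)))
go(.573,-.377,.2,26.4)
"
```

```text
now [ 0.5459 -0.2447  0.1959] 121.1 w 0.0892 shift [-0.1273 -0.0452 -0.0041] turn 9.47 t 27.95 q6 -1.06
```

View pics/s5.png

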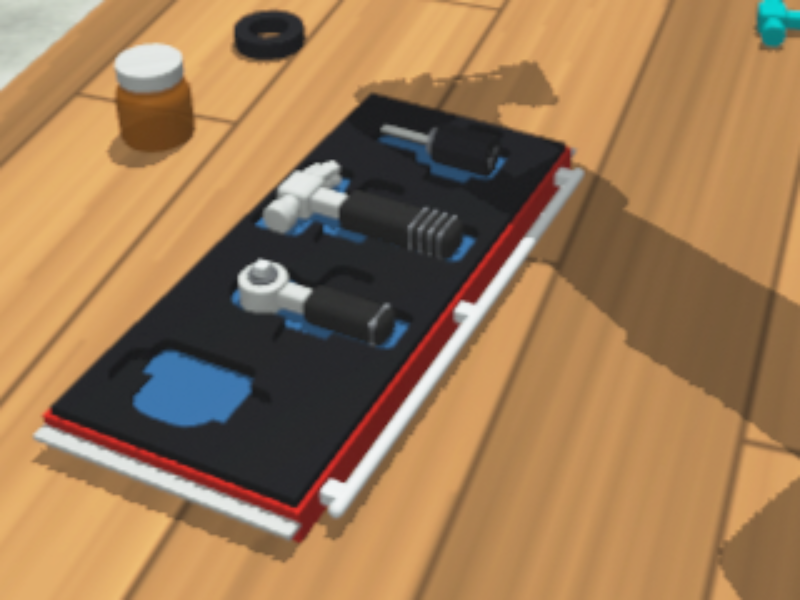

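The driver is seated too (side view, (450,150)). Only the tape is left: yaw ≈ 116.4°, centre ≈ (0.5755, -0.379).

carry_out(
  steps=[
    [[-0.05,-0.018,0],1,-0.8],
    [[-0.1,-0.036,0],2,-0.8],
    [[-0.127,-0.045,0],3,-0.8],
    [[-0.127,-0.045,0],4,-0.8],
    [[-0.127,-0.045,0],5,-0.8],
    [[-0.127,-0.045,0],6,-0.8],
    [[-0.127,-0.045,0],7,-0.8],
    [[-0.127,-0.045,0.03],8,-0.8],
    [[-0.127,-0.045,0.06],9,-0.8],
    [[-0.127,-0.045,0.1],9.47,-0.8],
  ],
)

```text
time: 29.2
tool_pos: [0.578, -0.3668, 0.0967]
ee_rot: [3.139, -0.001, 0.475]
wrist_force: [0.7, 0.6, -0.6]
width: 0.0848
finger_force: 0.0
```

carry_out(
  steps=[
    [[0,0,0],0,-0.8],
    [[0,0,0],0,-0.8],
  ],
)

```text
time: 29.45
tool_pos: [0.5779, -0.3669, 0.098]
ee_rot: [3.14, -0.001, 0.479]
wrist_force: [0.4, -0.8, 0.1]
width: 0.0845
finger_force: 0.0
```

```bash
python3 -c "
from h import *
go(.5755,-.3789,.0035,26.4)"
```

```text
now [ 0.5779 -0.3669  0.098 ] 27.5 w 0.0845 shift [-0.0077  0.0095  0.0945] turn 0.11 t 29.45 q6 0.44
```

carry_out(
  steps=[
    [[-0.008,0.0095,0.02],0.11,-0.8],
    [[-0.008,0.0095,0.05],0.11,-0.8],
    [[-0.008,0.0095,0.075],0.11,-0.8],
    [[-0.008,0.0095,0.09],0.11,-0.8],
    [[-0.008,0.0095,0.0945],0.11,-0.8],
    [[-0.008,0.0095,0.0945],0.11,-0.8],
    [[-0.008,0.0095,0.0945],0.11,0.5],
    [[-0.008,0.0095,0.0945],0.11,0.5],
    [[-0.008,0.0095,0.0945],0.11,0.5],
    [[-0.008,0.0095,0.0945],0.11,0.5],
  ],
)

```text
time: 30.7
tool_pos: [0.5747, -0.3787, 0.0023]
ee_rot: [3.141, -0.0, 0.459]
wrist_force: [-0.1, 0.4, 0.6]
width: 0.0518
finger_force: 30.0
```

carry_out(
  steps=[
    [[0,0,0],0,0.5],
    [[0,0,0],0,0.5],
    [[0,0,0],0,0.5],
  ],
)

```text
time: 31.08
tool_pos: [0.5747, -0.3787, 0.0024]
ee_rot: [3.141, -0.0, 0.459]
wrist_force: [0.0, 1.5, 2.7]
width: 0.052
finger_force: 30.0
```

```bash
python3 -c "
from h import *
go(*seat('tapem'),.15,-97.74)"
```

```text
now [ 0.5747 -0.3787  0.0024] 26.3 w 0.052 shift [ 0.333  -0.6167 -0.1476] turn 12.4 t 31.075 q6 0.45
```

carry_out(
  steps=[
    [[0,0,-0.05],0,0.5],
    [[0,0,-0.1],-1,0.5],
    [[0.027,-0.05,-0.147],-2,0.5],
    [[0.054,-0.1,-0.147],-3,0.5],
    [[0.081,-0.15,-0.147],-4,0.5],
    [[0.108,-0.2,-0.147],-5,0.5],
    [[0.135,-0.25,-0.147],-6,0.5],
    [[0.162,-0.3,-0.147],-7,0.5],
    [[0.189,-0.35,-0.147],-8,0.5],
    [[0.216,-0.4,-0.147],-9,0.5],
  ],
)

```text
time: 32.33
tool_pos: [0.5906, 0.0774, 0.148]
ee_rot: [-3.14, -0.0, 2.035]
wrist_force: [0.3, -0.0, -1.5]
width: 0.0518
finger_force: 30.0
```

```bash
python3 -c "
from h import *
go(*seat('tapem'),.14,-97.74)"
```

```text
now [0.5906 0.0774 0.148 ] 116.6 w 0.0518 shift [0.2141 0.1181 0.008 ] turn 21.43 t 32.325 q6 -0.43
```

carry_out(
  steps=[
    [[0.04,0.022,0],-1,0.5],
    [[0.08,0.044,0],-2,0.5],
    [[0.12,0.066,0],-3,0.5],
    [[0.16,0.09,0],-4,0.5],
    [[0.2,0.11,0],-5,0.5],
    [[0.214,0.118,0],-6,0.5],
    [[0.214,0.118,0],-7,0.5],
    [[0.214,0.118,0],-8,0.5],
    [[0.214,0.118,0],-9,0.5],
    [[0.214,0.118,0],-10,0.5],
  ],
)

```text
time: 33.58
tool_pos: [0.6018, 0.3196, 0.1475]
ee_rot: [3.141, -0.002, -2.503]
wrist_force: [0.5, -0.5, -1.6]
width: 0.0517
finger_force: 30.0
```

carry_out(
  steps=[
    [[0,0,0],-1,0.5],
    [[0,0,0],-2,0.5],
    [[0,0,0],-3,0.5],
    [[0,0,0],-4,0.5],
    [[0,0,0.03],-4.57,0.5],
    [[0,0,0.06],-4.57,0.5],
    [[0,0,0.068],-4.57,0.5],
    [[0,0,0.068],-4.57,0.5],
    [[0,0,0.068],-4.57,0.5],
  ],
)

```text
time: 34.7
tool_pos: [0.6001, 0.327, 0.0826]
ee_rot: [-3.135, -0.005, -1.726]
wrist_force: [-0.1, -0.3, -1.8]
width: 0.0521
finger_force: 30.0
```

```bash
python3 -c "
from h import *
go(*seat('tapem'),.0265,-97.74)
s=snap('side');cv2.imwrite('pics/s6.png',cv2.resize(s['image'][200:440,120:440,::-1],(800,600)))"
```

```text
now [0.6001 0.327  0.0826] -98.9 w 0.0521 shift [ 0.0053 -0.001   0.0561] turn -0.11 t 34.7 q6 -2.57
```

View pics/s6.png

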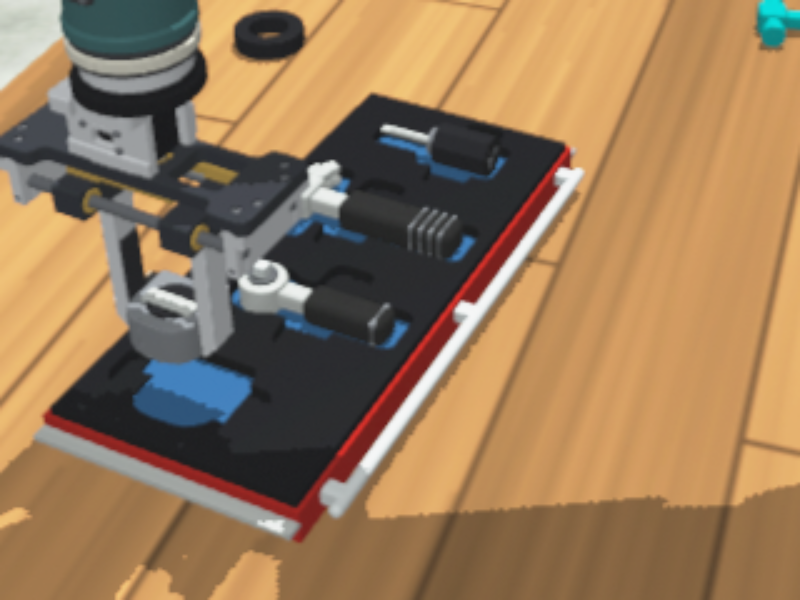

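Side view: the tape at (175,320) is over its cut-out the right way round, but joint 6 is at its end stop. I'll back off slightly and settle.

carry_out(
  steps=[
    [[0.003,-0.001,0],0.2,0.5],
    [[0.003,-0.001,0],0.2,0.5],
    [[0.003,-0.001,0],0.2,0.5],
    [[0.003,-0.001,0],0.2,0.5],
  ],
)

```text
time: 35.25
tool_pos: [0.5996, 0.3236, 0.0809]
ee_rot: [-3.137, -0.007, -1.761]
wrist_force: [0.3, 0.5, -1.9]
width: 0.0521
finger_force: 30.0
```

```bash
python3 -c "
from h import *
go(*seat('tapem'),.0265,-97.74);print(robot.get_obs()['ee_rot'],robot.get_obs()['joint_positions'])"
```

```text
now [0.5996 0.3236 0.0809] -100.9 w 0.0521 shift [ 0.0018 -0.0011  0.0544] turn -0.31 t 35.25 q6 -2.54
[-3.13688331 -0.00663605 -1.7606362 ] [ 0.41596391  0.42746648  1.20171639 -0.00815065  1.51231909 -2.53532851]
```

carry_out(
  steps=[
    [[0.002,-0.001,0.015],0,0.5],
    [[0.002,-0.001,0.03],0,0.5],
    [[0.002,-0.001,0.04],0,0.5],
    [[0.002,-0.001,0.047],0,0.5],
    [[0.002,-0.001,0.051],0,0.5],
    [[0.002,-0.001,0.053],0,0.5],
    [[0.002,-0.001,0.053],0,0.5],
    [[0.002,-0.001,0.053],0,0.5],
  ],
)

```text
time: 36.25
tool_pos: [0.6007, 0.3212, 0.0285]
ee_rot: [-3.136, -0.006, -1.761]
wrist_force: [-0.6, 0.4, -2.2]
width: 0.0518
finger_force: 30.0
```

```bash
python3 -c "
from h import *
go(*seat('tapem'),.0265,-97.74);print(robot.get_obs()['ee_rot'])"
```

```text
now [0.6007 0.3212 0.0285] -100.9 w 0.0518 shift [-0.0004  0.0005  0.002 ] turn -0.31 t 36.25 q6 -2.54
[-3.13599304 -0.0060962  -1.76064346]
```

carry_out(
  steps=[
    [[0,0,0.0015],0,0.5],
    [[0,0,0.0015],0,0.5],
    [[0,0,0.0015],0,-0.4],
    [[0,0,0.0015],0,-0.4],
    [[0,0,0.0015],0,-0.4],
    [[0,0,-0.03],0,-0.4],
    [[0,0,-0.07],0,-0.4],
    [[0,0,-0.07],1,-0.4],
    [[0,0,-0.07],2,-0.4],
    [[0,0,-0.07],3,-0.4],
  ],
)

```text
time: 37.5
tool_pos: [0.6003, 0.3216, 0.0983]
ee_rot: [-3.134, -0.003, -2.29]
wrist_force: [0.3, 0.7, -0.2]
width: 0.0659
finger_force: 0.0
```

carry_out(
  steps=[
    [[0,0,0],1,-0.4],
    [[0,0,0],2,-0.4],
    [[0,0,0],3,-0.4],
    [[0,0,0],4,-0.4],
    [[0,0,0],5,-0.4],
    [[0,0,0],6,-0.4],
    [[0,0,0],7,-0.4],
    [[0,0,0],8,-0.4],
    [[0,0,0],9,-0.4],
    [[0,0,0],10,-0.4],
  ],
)

```text
time: 38.75
tool_pos: [0.6002, 0.3216, 0.0981]
ee_rot: [-3.14, 0.008, 2.248]
wrist_force: [0.1, -0.4, -1.3]
width: 0.066
finger_force: 0.0
```

carry_out(
  steps=[
    [[0,0,0],1,-0.4],
    [[0,0,0],2,-0.4],
    [[0,0,0],3,-0.4],
    [[0,0,0],4,-0.4],
    [[0,0,0],4.7,-0.4],
    [[0,0,0],4.7,-0.4],
    [[0,0,0],4.7,-0.4],
  ],
)

```text
time: 39.62
tool_pos: [0.6002, 0.3216, 0.098]
ee_rot: [3.137, 0.007, 1.435]
wrist_force: [0.2, 0.4, 0.2]
width: 0.0658
finger_force: 0.0
```

```bash
python3 -c "
from h import *
go(*seat('tapem'),.0275,82.26);print(robot.get_obs()['ee_rot'])
s=snap('side');cv2.imwrite('pics/s7.png',cv2.resize(s['image'][200:440,120:440,::-1],(800,600)))"
```

```text
now [0.6002 0.3216 0.098 ] 82.2 w 0.0658 shift [0.0001 0.0001 0.0705] turn -0.0 t 39.625 q6 0.55
[3.13713279 0.00681691 1.4350278 ]
```

View pics/s7.png

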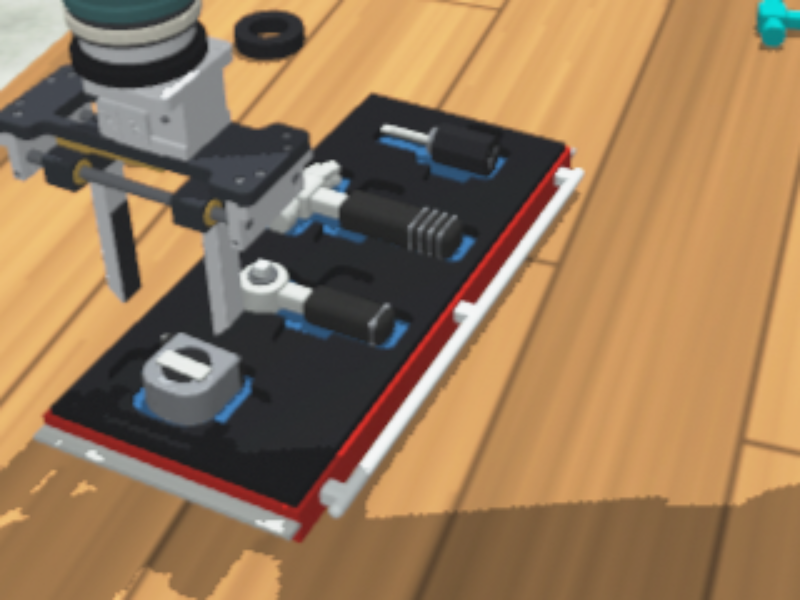

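The tape lies in its cut-out (190,385), about 3° off straight. With the tool at the exact yaw, a gentle squeeze will square it.

carry_out(
  steps=[
    [[0,0,0.025],0,-0.4],
    [[0,0,0.045],0,-0.4],
    [[0,0,0.06],0,-0.4],
    [[0,0,0.068],0,-0.4],
    [[0,0,0.068],0,-0.4],
    [[0,0,0.068],0,0.2],
    [[0,0,0.068],0,0.2],
    [[0,0,0.068],0,0.2],
    [[0,0,0.068],0,0.2],
    [[0,0,0.068],0,0.2],
  ],
)

```text
time: 40.92
tool_pos: [0.601, 0.3214, 0.031]
ee_rot: [3.136, 0.006, 1.433]
wrist_force: [0.5, 0.8, 3.7]
width: 0.052
finger_force: 29.8
```

carry_out(
  steps=[
    [[0,0,0],0,-0.4],
    [[0,0,0],0,-0.4],
    [[0,0,0],0,-0.4],
    [[0,0,-0.03],0,-0.4],
    [[0,0,-0.08],0,-0.4],
    [[-0.06,0,-0.12],0,-0.4],
    [[-0.12,0,-0.16],0,-0.4],
    [[-0.12,-0.06,-0.18],0,-0.4],
    [[-0.12,-0.12,-0.18],0,-0.4],
    [[-0.12,-0.18,-0.18],0,-0.4],
  ],
)

```text
time: 42.18
tool_pos: [0.4046, 0.2278, 0.2106]
ee_rot: [3.136, 0.006, 1.432]
wrist_force: [0.9, 1.3, 0.3]
width: 0.0657
finger_force: 0.0
```

Run:
```python
from h import *
s=snap('side');cv2.imwrite('pics/s8.png',cv2.resize(s['image'][200:440,120:440,::-1],(800,600)))
print(robot.get_obs()['tool_pos'])
P=pts(s);ok=(s['z_map']>0)&(P[...,2]>.038)&(P[...,2]<.08)
for n,r in (('driver',.05),('hammer',.055),('ratchet',.05),('tapem',.05)):
    m=ok&(np.linalg.norm(P[...,:2]-seat(n),axis=-1)<.075)&(abs((P[...,:2]-seat(n))@Y)<r)
    q=P[m]; l=np.c_[(q[:,:2]-seat(n))@X,(q[:,:2]-seat(n))@Y]*1000
    print(n,len(q),'top',np.percentile(q[:,2],97).round(4),'x',np.percentile(l[:,0],[1,99]).round(1),'y',np.percentile(l[:,1],[1,99]).round(1),cv2.minAreaRect(l.astype(np.float32))[2])
```

```text
[0.3965359  0.22835919 0.20932036]
driver 400 top 0.0562 x [-24.8  70.4] y [-11.1  18.2] 0.43358659744262695
hammer 908 top 0.0484 x [-72.6  64.1] y [-34.9  38.4] 10.993827819824219
ratchet 701 top 0.0538 x [-51.   63.9] y [-12.2  18.4] 86.47317504882812
tapem 869 top 0.0537 x [-26.   33.2] y [-24.9  25.2] 87.0228042602539
```

View pics/s8.png

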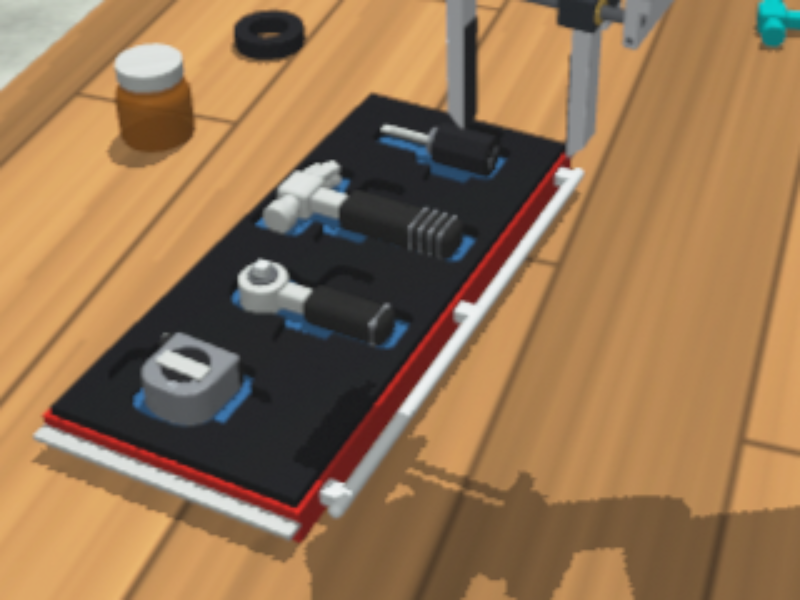

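All four tools lie flat and centred in their cut-outs, and their tops are at the expected heights.

carry_out(
  steps=[
    [[0,0,0],0,-0.4],
    [[0,0,0],0,-0.4],
    [[0,0,0],0,-0.4],
    [[0,0,0],0,-0.4],
  ],
)

```text
time: 42.72
tool_pos: [0.4069, 0.228, 0.2096]
ee_rot: [3.138, 0.007, 1.432]
wrist_force: [-0.1, 0.3, 1.2]
width: 0.0661
finger_force: 0.0
```

```bash
python3 -c "
from bench import robot
print(robot.close_job())"
```

```text
the job is handed in; nothing more can be done
None
```

I laid the hammer, ratchet, screwdriver and tape measure in their cut-outs and handed the job in at about 43 s; the last camera check showed all four flat and lined up, the roll and jar were not touched, and no verdict came back.

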